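# Uncover the sample chamber and lock its cam clamp

## Robot

A 7-joint arm with a two-finger parallel gripper is mounted at the origin on the work surface. World frame = base frame: x ahead of the robot, y to its left, z up, the work surface at z = 0. Lengths are in m, angles in rad, forces in N, time in s.
With the tool pointing down it reaches from about 0.35 to 0.9 m from the base axis. Payload 19.9 kg.
Tool frame: the origin (TCP) lies at the very end of the fingers, on their centre line; the grasp point (between the pads) lies 19 mm behind it (bot.grip_point_offset is the distance from the TCP to the grasp point, in m); z points along the fingers, y is the line along which they close (so a half turn about z gives the same grasp; the last joint's range is limited). The gripper opens to 85 mm and grips with 20 to 120 N. Pads are 22 mm wide; open, the fingers measure 114 mm over their backs; the gripper's body (76 mm by 85 mm) begins 54 mm behind the grasp point. The pads swing forward as they close: fully open they stand 13 mm farther back than shut.
Start: joints at [1.22, 0.417, -0.01, 1.614, 0.005, 1.111, -0.053], TCP at [0.19, -0.595, 0.231] pointing down, gripper open.
Joint ranges: [-2.81, 2.81], [-0.39, 2.02], [-1.27, 1.25], [0.06, 2.57], [-1.19, 4.33], [0.19, 2], [-2.82, 2.82]. Speed limits (rad/s): [1.89, 1.89, 2.39, 2.39, 3.01, 3.01, 3.01].

## Interface

Orientations are given as a rotation vector (axis times angle).
In Python, from rig import sensors, cams, job_done, bot gives the robot as it stands.
- The arm moves only by the tool move_arm, never from a script. Its argument "deltas" is one flat list of numbers, 7 for each row, row after row: the shift along the tool's x, y, z in m, then the turn, a rotation vector about the tool's x, y, z in degrees, then the finger opening in m, from 0 to 0.0854. A call has 1 to 12 rows; each row is the pose to reach, as a shift and turn from the pose commanded when the call began, along the tool's axes at that moment; what a row does not reach only later rows make up. A row lasts 1/8 s, in which the tool goes at most 62.5 mm and 10.7 degrees, less where a joint would pass 70% of its speed; a pose out of reach is approached as far as the arm can. A call with a gripper value outside its range is refused whole. The fingers move at their own pace and stop on an object; "force" is the grip in N (left out, the last holds). Time passes only in rows, so rows that repeat a pose let the fingers close. It gives the time, the measured TCP pose, the force, the opening and the grip force at its end, in the units of the state.
- sensors.read_state(): the state, without advancing time (a new reading comes with each control period).
- cams.capture(name): name is "side" or "top" or "wrist"; returns (picture, depth): 400x640x3 uint8, red, green, blue; 400x640 float32, m along the optical axis (not along the pixel's ray), 0 where there is no reading.
- cams.camera_info(name): a dict with "intrinsics" (3x3 intrinsics, pixels), "R" (3x3) and "t" (3): a world point X has camera coordinates R X + t. Camera axes: x right, y down, z forward; pixel columns grow to the right and rows downward; lengths in m; the calibration is good to about 2 mm. A picture is of the moment at which its call begins: read the wrist's pose just before it. camera_info takes no time and is no camera call; for the wrist camera it gives the pose at the moment of the call.
- job_done(): hands the job in; it is judged then, once.
The state is a dict: "clock": time; "joints": joint angles; "joint_vel": joint speeds; "joint_efforts": joint torques, N m; "eef_pos": TCP position; "orientation": TCP orientation; "wrist_force": force on the tool from outside, world axes, zero at the start; "ft_torque": the same for the moment, N m; "finger_gap": finger opening in m; "gripper_force": force on a finger pad.
Only numpy, scipy, OpenCV 4.12 (cv2) and the standard library are available. Lean on these libraries where they do the work, as an engineer would, in place of code of your own. Each camera call takes 0.05 s, during which the arm holds its last target. There are 200 camera calls.

## Task

Fully slide open the amber cover that lies over the cam clamp in the sample chamber, running it along its track past its neighbour, and leave the other cover as it is. Then turn the clamp's cam by its lever until its high point points squarely at the sprung follower and holds it pushed back, and leave it so with the cover open. Do not disturb the vials, bottles and other loose things around.

Things in the scene. Friction and masses are not known exactly. Their poses are not given: they have to be found in the camera images.
- bay: sample chamber: fixed white open-topped box, 270 (x) by 430 (y) mm, on a black base plate 400 x 450 x 10 mm. Origin on the table under its centre; x away from the robot, y to the left along the cover tracks. End walls (y = +-210 mm) 72 mm high, long walls with rails 90 mm. Two amber see-through covers (252 x 215 x 5 mm) close its top; the clamp lies under one, a tray of mounts under the other
- cover_low (a joint): opening of the left (+y) cover, on the lower track, top face 79 mm above the table; m: 0 shut, grows as it slides to -y of the chamber, beneath the right cover, to its stop at 0.17. Slides with about 2 N, stays where it is left
- cover_high (a joint): opening of the right (-y) cover, on the upper track, top face 87 mm above the table; m: 0 shut, grows as it slides to +y of the chamber, above the left cover, to its stop at 0.17. Slides with about 2 N, stays where it is left
- cover_low_handle (a point): middle of the top edge of the left cover's handle, 111 mm above the table: upright aluminium bar near the cover's outer end, 60 mm long in the chamber's x, 12 mm thick in its y, standing 32 mm above its cover. With the cover shut it is at y = +191 mm of the chamber, x = 0. Fingertips 90 mm or more above the table pass over the right cover
- cover_high_handle (a point): middle of the top edge of the right cover's handle, 111 mm above the table: the same bar (60 x 12 mm) near the right cover's outer end, standing 24 mm above its cover. With the cover shut it is at y = -191 mm of the chamber, x = 0
- clamp: cam clamp: fixed aluminium plate 135 x 84 x 8 mm on the chamber's floor, in its left or right half, about 118 mm from the chamber's centre. Origin on the cam's upright axis at the plate's underside, 10 mm above the table. Its x axis points from the cam axis to the sprung follower and the slide carrier behind it, roughly away from the robot; z up
- cam (a joint): cam angle, rad, growing counterclockwise from above: 0 when the high point points straight along the clamp's x at the follower, the lever straight away from it; stops at -1.9 and 0.8; starts from -1.6 to -0.8. Steel lobe, base radius 15 mm, high point 28 mm from the axis. Meets the follower within 0.7 rad of 0. Friction (3 N at the knob, up to 6 N against the spring) keeps it where left
- cam_knob (a point): top centre of the upright black knob at the end of the cam's lever, 74 mm above the table: 16 mm diameter, 32 mm tall, 42 mm from the cam axis on the far side of it from the high point. The flat lever under it has its top face 46 mm above the table
- follower (a joint): travel of the sprung follower, m: 0 at rest, 0.005 when the cam's high point holds it fully back; brass flat-faced slide 38 mm wide, its face 23 mm from the cam axis at rest, pushed along the clamp's x against a spring of 7 to 13 N
- mounts: grey tray of six round mounts, 150 x 110 x 22 mm, fixed in the chamber's other half; not to be used. Origin under its centre
- vial_a: loose capped vial, 24 mm diameter, 45 mm tall, on the ledge of the base plate beyond the chamber; leave alone. Origin under its centre
- vial_b: as vial_a
- driver: loose screwdriver lying left of the chamber, 150 mm long; leave alone
- reagent_a: loose white bottle, 60 mm diameter, 120 mm tall, left; leave alone. Origin under its centre
- reagent_b: loose white bottle, 52 mm diameter, 100 mm tall, left; leave alone. Origin under its centre
- beaker: loose glass beaker, 66 mm diameter, 85 mm tall, right; leave alone. Origin under its centre
- slide_box: loose grey divided box, 90 x 120 x 35 mm, right; leave alone. Origin under its centre

How it is judged:
On the way, in this order (a step that is already met when the one before it is completed fails the run):
1. the cover over the clamp is slid open, to within 20 mm of its stop (((y of clamp in the frame of bay above 0 m and value of joint cover_low above 0.15 m) or (not (y of clamp in the frame of bay above 0 m) and value of joint cover_high above 0.15 m))), for 0.2 s.
2. the cam's high point holds the follower back (value of joint cam between -0.2 and 0.2 rad and value of joint follower above 0.004 m), for 0.2 s.
At the end, for the whole second after the job is handed in: the cover over the clamp stands open to within 20 mm of its stop (at least 150 mm), the other cover is within 30 mm of where it was, and the cam is at rest within 0.2 rad of its high point, with the follower pushed back more than 4 mm (all of step 2 and ((y of clamp in the frame of bay above 0 m and value of joint cover_low above 0.15 m) or (not (y of clamp in the frame of bay above 0 m) and value of joint cover_high above 0.15 m)) and not ((y of clamp in the frame of bay above 0 m and distance of cover_high_handle from where it was at the start of the episode above 0.03 m) or (not (y of clamp in the frame of bay above 0 m) and distance of cover_low_handle from where it was at the start of the episode above 0.03 m)) and velocity of joint cam between -0.05 and 0.05 rad/s); the robot touches nothing.
It fails at once if the other cover is moved more than 30 mm ((y of clamp in the frame of bay above 0 m and distance of cover_high_handle from where it was at the start of the episode above 0.03 m) or (not (y of clamp in the frame of bay above 0 m) and distance of cover_low_handle from where it was at the start of the episode above 0.03 m)).
It fails at once if a loose vial, bottle, beaker, box or tool is moved more than 30 mm (distance of any of vial_a, vial_b, driver, reagent_a, reagent_b, beaker, slide_box from where it was at the start of the episode above 0.03 m).
It also fails if it takes over 51 s, if anything falls off the work surface, if the arm or the gripper's body presses on something with over 40 N, if the wrist force passes 120 N, or if a joint passes its speed limit or range.

## Working session

There is one attempt and no reset: what is moved stays moved. The work goes in short steps, Python scripts to look and compute and a tool call to move; the robot and the scene stay as the last step left them, time stands still between calls to the robot, and variables do not carry over. Pictures are saved under pics/ and viewed, at most 10 in all, crops included, and the job is handed in when it is done.

Besides the shell and the picture viewer there is one more tool, called as a command line: name --argument value ..., lists and objects as JSON in quotes. move_arm: Moves the arm, as the interface text tells. Its arguments: {"type":"object","properties":{"deltas":{"type":"array","items":{"type":"number"}},"force":{"type":"number"}},"required":["deltas"]}

```bash
mkdir -p pics; ls
python3 - <<'E'
from rig import sensors,cams,bot
import cv2,numpy as np
s=sensors.read_state();print(s)
for n in("top","side"):
    p,d=cams.capture(n);cv2.imwrite(f"pics/{n}0.png",p[:,:,::-1]);np.savez(f"{n}0.npz",p=p,d=d)
    print(n,cams.camera_info(n))
E
```

```text
pics
{'clock': 0.0, 'joints': array([ 1.2205115 ,  0.41799715, -0.01030175,  1.61416055,  0.00467869,
        1.11066877, -0.05300183]), 'joint_vel': array([-1.19178890e-03,  2.68318725e-04, -2.05959243e-04,  1.80480871e-03,
       -5.29677674e-04,  8.43435695e-05, -4.59918604e-04]), 'joint_efforts': array([-2.16112380e-04, -8.64440846e+01,  6.79015238e-01, -4.34895837e+01,
        1.91833422e-02,  7.48289865e-03,  3.35521456e-06]), 'eef_pos': array([ 0.1898322 , -0.59512327,  0.23065152]), 'orientation': array([-3.10305669e+00, -4.82924968e-01,  4.03174097e-04]), 'wrist_force': array([-0.31387815, -0.18207445,  0.56881784]), 'ft_torque': array([0.00995615, 0.01760655, 0.03472984]), 'gripper_force': 0.0, 'finger_gap': 0.08521695909553977}
top {'intrinsics': array([[401.69905406,   0.        , 324.70073979],
       [  0.        , 401.69905406, 196.68484274],
       [  0.        ,   0.        ,   1.        ]]), 'R': array([[ 0.00523797, -0.99994213, -0.00939645],
       [-0.98236406, -0.00338915, -0.1869475 ],
       [ 0.18690484,  0.01020996, -0.98232497]]), 't': array([0.04233568, 0.61997377, 1.38814802])}
side {'intrinsics': array([[365.67763161,   0.        , 318.86460535],
       [  0.        , 365.67763161, 204.42422684],
       [  0.        ,   0.        ,   1.        ]]), 'R': array([[-0.93382908, -0.3574666 , -0.01344886],
       [-0.21836786,  0.59942605, -0.77006745],
       [ 0.28333499, -0.71617459, -0.6378207 ]]), 't': array([0.57689499, 0.17380004, 0.95587192])}
```

View pics/top0.png

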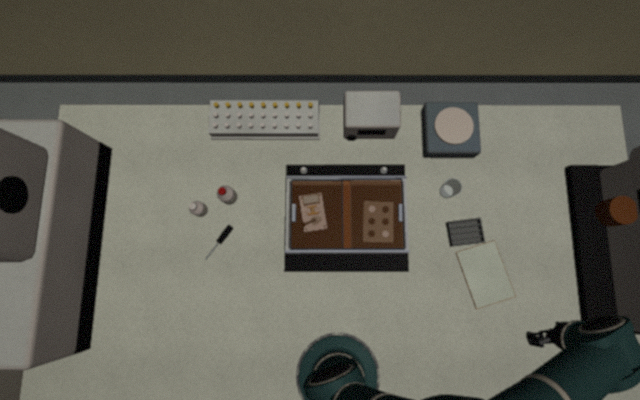

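View pics/side0.png

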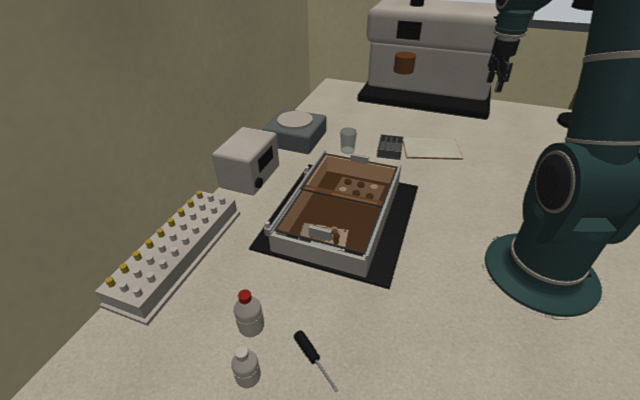

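The amber left cover lies over the clamp: the clamp is at about (312,212) in the top view and the mounts at (378,220). The left handle is at (294,213) and the right one at (401,213). I'll measure the bay from the base plate and the handles.

```bash
cat > h.py <<'E'
import numpy as np,cv2
from rig import sensors,cams
from scipy.spatial.transform import Rotation as Ro
def ray(ci,uv,z):
    uv=np.atleast_2d(np.asarray(uv,float));K,R,t=(np.array(ci[k]) for k in("intrinsics","R","t"))
    d=np.c_[(uv-[K[0,2],K[1,2]])/K[0,0],np.ones(len(uv))]@R
    c=-R.T@t
    return c+d*((z-c[2])/d[:,2])[:,None]
def cloud(ci,d):
    K,R,t=(np.array(ci[k]) for k in("intrinsics","R","t"))
    v,u=np.mgrid[:d.shape[0],:d.shape[1]]
    P=np.stack([(u-K[0,2])/K[0,0]*d,(v-K[1,2])/K[1,1]*d,d],-1)
    return (P-t)@R
E
python3 - <<'E'
from h import *
ci=cams.camera_info("top");f=np.load("top0.npz");p,d=f["p"],f["d"]
g=p.max(2);m=((g<40)).astype(np.uint8);m[:,:270]=0;m[:,425:]=0;m[:155]=0;m[280:]=0
n,l,st,c=cv2.connectedComponentsWithStats(m)
for i in range(1,n):
    if st[i,4]>300:
        q=np.argwhere(l==i)[:,::-1].astype(np.float32);W=ray(ci,q,0.01)[:,:2].astype(np.float32)
        r=cv2.minAreaRect(W);print(st[i],r,cv2.boxPoints(r).round(4).tolist())
P=cloud(ci,d)
for a,b in((286,302),(394,408)):
    mm=np.zeros(g.shape,bool);mm[195:232,a:b]=1
    s=mm&(P[...,2]>0.098)&(P[...,2]<.13);print(s.sum(),np.median(P[s],0) if s.any() else 0)
big=cv2.resize(p[155:280,270:425],None,fx=5,fy=4.8,interpolation=cv2.INTER_CUBIC)
cv2.imwrite("pics/c.png",cv2.convertScaleAbs(big,alpha=1.7)[:,:,::-1])
# clamp in depth?
print(P[212,312],P[212,330],P[245,372])
E
```

```text
[304 166  78   9 660] ((0.7317567467689514, -0.02119433879852295), (0.031131437048316002, 0.290453165769577), 0.1658073514699936) [[0.7157999873161316, 0.12399999797344208], [0.7166000008583069, -0.1665000021457672], [0.7476999759674072, -0.1664000004529953], [0.7469000220298767, 0.12409999966621399]]
[ 285  254  123   17 2044] ((0.3892569839954376, -0.03206588327884674), (0.057135209441185, 0.43906235694885254), 0.27541202306747437) [[0.3596000075340271, 0.18729999661445618], [0.36169999837875366, -0.2517000138759613], [0.4189000129699707, -0.2515000104904175], [0.41679999232292175, 0.1876000016927719]]
66 [0.55632968 0.15307307 0.11040161]
69 [ 0.55459749 -0.21327473  0.10871748]
[0.56128897 0.08945278 0.07573146] [0.56050135 0.02586905 0.08255161] [ 0.44542293 -0.11921003  0.08693992]
```

View pics/c.png

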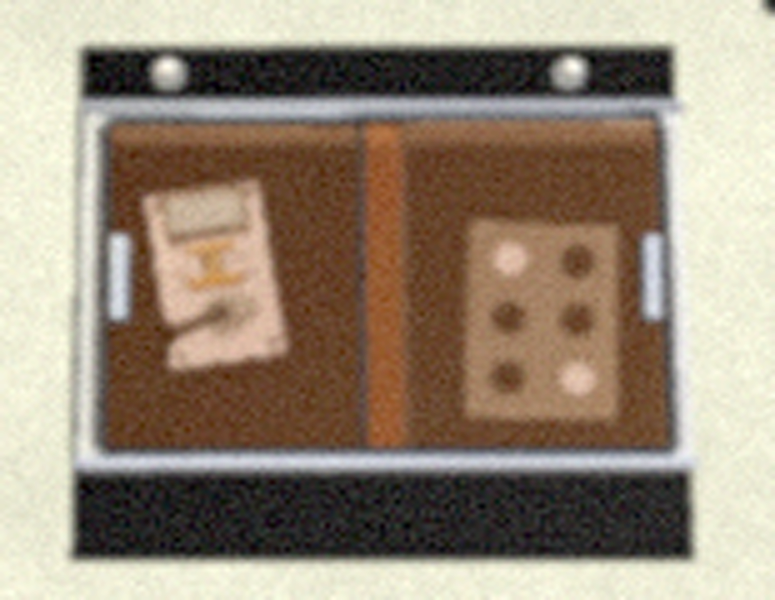

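The clamp is under the left (+y) cover. Its lever points left, which puts the cam near −1.5 rad. Next I go above the left handle.

move_arm --deltas '[0.577,-0.605,-0.02,0,0,17.7,0.06,0.577,-0.605,-0.02,0,0,17.7,0.06,0.577,-0.605,-0.02,0,0,17.7,0.06,0.577,-0.605,-0.02,0,0,17.7,0.06,0.577,-0.605,-0.02,0,0,17.7,0.06,0.577,-0.605,-0.02,0,0,17.7,0.06,0.577,-0.605,-0.02,0,0,17.7,0.06,0.577,-0.605,-0.02,0,0,17.7,0.06,0.577,-0.605,-0.02,0,0,17.7,0.06,0.577,-0.605,-0.02,0,0,17.7,0.06,0.577,-0.605,-0.02,0,0,17.7,0.06,0.577,-0.605,-0.02,0,0,17.7,0.06]' --force 20

```text
clock: 1.6
eef_pos: [0.5186, 0.0805, 0.2492]
orientation: [3.142, -0.001, -0.0]
wrist_force: [-0.0, -0.9, 0.3]
finger_gap: 0.06
gripper_force: 0.0
```

move_arm --deltas '[0.037,-0.076,0,0,0,0,0.06,0.037,-0.076,0,0,0,0,0.06,0.037,-0.076,0,0,0,0,0.06,0.037,-0.076,0,0,0,0,0.06]'

```text
clock: 2.1
eef_pos: [0.5548, 0.1539, 0.249]
orientation: [3.141, -0.001, -0.001]
wrist_force: [-0.2, -0.1, 0.5]
finger_gap: 0.0603
gripper_force: 0.0
```

Run:
```python
from h import *
s=sensors.read_state();print(s["eef_pos"],s["orientation"])
ci=cams.camera_info("wrist");p,d=cams.capture("wrist");np.savez("w1.npz",p=p,d=d,**ci)
cv2.imwrite("pics/w1.png",cv2.convertScaleAbs(p,alpha=1.4)[:,:,::-1])
P=cloud(ci,d);s=(d>0)&(P[...,2]>.1)&(P[...,2]<.118)&(abs(P[...,0]-.556)<.06)&(abs(P[...,1]-.155)<.05)
Q=P[s];print(s.sum(),Q.min(0),Q.max(0),np.median(Q,0))
if len(Q)>9:print(cv2.minAreaRect(Q[:,:2].astype(np.float32)))
print(ci)
```

```text
[0.55479877 0.1538505  0.24895889] [ 3.14109596e+00 -1.30013403e-03 -9.77582495e-04]
1008 [0.52584893 0.14778653 0.10006632] [0.58643449 0.15979866 0.11229309] [0.55923014 0.15382332 0.10969653]
((0.5561379790306091, 0.15386269986629486), (0.06056906282901764, 0.011912446469068527), 0.26571789383888245)
{'intrinsics': array([[346.64671353,   0.        , 319.11081389],
       [  0.        , 346.64671353, 203.45997284],
       [  0.        ,   0.        ,   1.        ]]), 'R': array([[-1.95926064e-04, -9.99999746e-01, -6.85101985e-04],
       [-9.51096021e-01, -2.52803487e-05,  3.08895385e-01],
       [-3.08895324e-01,  7.12118428e-04, -9.51095774e-01]]), 't': array([0.15308901, 0.48419061, 0.567711  ])}
```

View pics/w1.png

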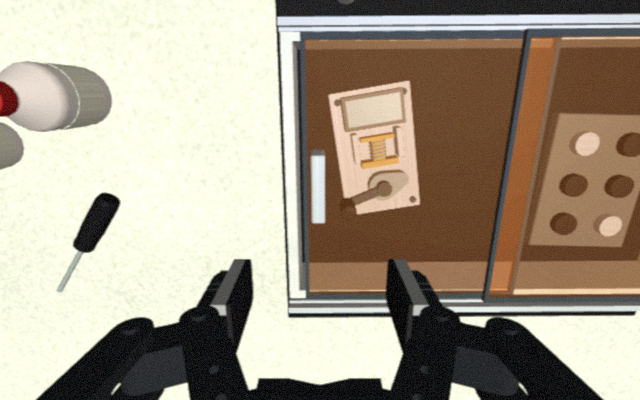

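The handle is at (318,187) in the picture, measured at (0.556, 0.154) and square to the tool. The tool stands right above it, so I descend and grip.

move_arm --deltas '[0.001,0,0.06,0,0,0,0.06,0.001,0,0.11,0,0,0,0.06,0.001,0,0.14,0,0,0,0.06,0.001,0,0.155,0,0,0,0.06,0.001,0,0.155,0,0,0,0.06,0.001,0,0.155,0,0,0,0.0,0.001,0,0.155,0,0,0,0.0,0.001,0,0.155,0,0,0,0.0,0.001,0,0.155,0,0,0,0.0,0.001,0,0.155,0,0,0,0.0,0.001,0,0.155,0,0,0,0.0]' --force 25

```text
clock: 3.52
eef_pos: [0.5565, 0.1549, 0.0951]
orientation: [-3.142, -0.0, -0.002]
wrist_force: [-2.1, -1.7, 7.7]
finger_gap: 0.0112
gripper_force: 29.1
```

move_arm --deltas '[0,0.015,0,0,0,0,0.0,0,0.035,0,0,0,0,0.0,0,0.055,0,0,0,0,0.0,0,0.075,0,0,0,0,0.0,0,0.095,0,0,0,0,0.0,0,0.115,0,0,0,0,0.0,0,0.135,0,0,0,0,0.0,0,0.15,0,0,0,0,0.0,0,0.16,0,0,0,0,0.0,0,0.165,0,0,0,0,0.0,0,0.167,0,0,0,0,0.0,0,0.167,0,0,0,0,0.0]'

```text
clock: 5.03
eef_pos: [0.5574, -0.0081, 0.0952]
orientation: [-3.137, -0.005, -0.006]
wrist_force: [6.3, 24.5, 1.5]
finger_gap: 0.0112
gripper_force: 28.3
```

The stop is reached after 163 mm, with 24 N against it. I release, rise and look.

move_arm --deltas '[0,-0.003,0,0,0,0,0.0,0,-0.003,0,0,0,0,0.06,0,-0.003,0,0,0,0,0.06,0,-0.003,0,0,0,0,0.06,0,-0.003,-0.04,0,0,0,0.06,-0.01,-0.05,-0.09,0,0,0,0.06,-0.04,-0.09,-0.12,0,0,0,0.04,-0.05,-0.1,-0.13,0,0,0,0.04,-0.05,-0.1,-0.13,0,0,0,0.04,-0.05,-0.1,-0.13,0,0,0,0.04]'

```text
clock: 6.28
eef_pos: [0.5063, 0.0864, 0.2234]
orientation: [3.141, -0.003, -0.002]
wrist_force: [0.0, 0.1, -0.0]
finger_gap: 0.0399
gripper_force: 0.0
```

Run:
```python
from h import *
s=sensors.read_state();print(s["eef_pos"],s["orientation"],s["wrist_force"])
ci=cams.camera_info("wrist");p,d=cams.capture("wrist");np.savez("w2.npz",p=p,d=d,**ci)
cv2.imwrite("pics/w2.png",cv2.convertScaleAbs(p,alpha=1.4)[:,:,::-1])
P=cloud(ci,d)
s=(d>0)&(P[...,2]>.1)&(P[...,2]<.118)&(abs(P[...,0]-.556)<.06)&(abs(P[...,1]+.01)<.05);print("handle",s.sum(),P[s].mean(0))
s=(d>0)&(P[...,2]>.064)&(P[...,2]<.08)&(abs(P[...,0]-.54)<.1)&(abs(P[...,1]-.1)<.065)
n,l,st,c=cv2.connectedComponentsWithStats(s.astype(np.uint8))
for i in range(1,n):
    if st[i,4]>30:
        Q=P[l==i];print("z65-80",st[i],Q.min(0),Q.max(0),np.median(Q,0))
np.set_printoptions(precision=4,suppress=True)
```

```text
[0.50625297 0.08644483 0.22337943] [ 3.14124421e+00 -2.63640701e-03 -1.75087279e-03] [ 0.03431109  0.05825121 -0.01886145]
handle 1643 [ 0.55856729 -0.00750262  0.10865888]
z65-80 [266 160  19  19 275] [0.51487949 0.1159389  0.064379  ] [0.53029369 0.13151406 0.07484443] [0.5236207  0.1232873  0.07267064]
```

View pics/w2.png

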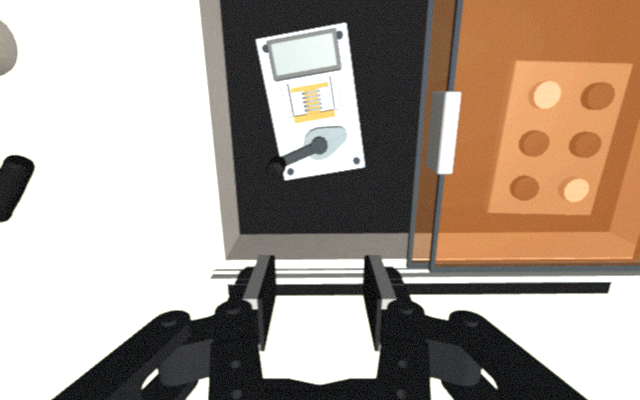

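The cover stands open, moved 161 mm, with its handle at (445,132). The knob is at (275,165), the cam hub at (320,146), and the plate corners are at about (257,38), (346,24), (365,167) and (285,180).

Run:
```python
from h import *
np.set_printoptions(precision=4,suppress=True)
f=np.load("w2.npz");p,d=f["p"],f["d"];ci=f
P=cloud(ci,d)
s=((d>0)&(P[...,2]>.012)&(P[...,2]<.07)&(p.min(2)>90)); s[:, :240]=0;s[:,375:]=0;s[:15]=0;s[190:]=0
n,l,st,c=cv2.connectedComponentsWithStats(s.astype(np.uint8));i=1+st[1:,4].argmax()
pl=(l==i)&(P[...,2]<.023)
r=cv2.minAreaRect(P[pl][:,:2].astype(np.float32));print("plate",r,cv2.boxPoints(r))
print(ray(ci,[(257,38),(346,24),(365,167),(285,180)],.018))
# hub
print("hub depth",P[146,320],"lever mid",P[155,298])
print("hub ray",ray(ci,[(320,146)],P[146,320,2]))
k=np.array([.523,.1235])
h=P[146,320,:2];print(np.linalg.norm(h-k),np.degrees(np.arctan2(*(k-h)[::-1])))
# brass follower
hsv=cv2.cvtColor(p,cv2.COLOR_RGB2HSV);b=(hsv[...,1]>110)&(hsv[...,0]>12)&(hsv[...,0]<35)&pl*0==0
b=(hsv[...,1]>110)&(hsv[...,0]>12)&(hsv[...,0]<35);b[:70]=0;b[130:]=0;b[:,:280]=0;b[:,345:]=0
ys=np.argwhere(b);print(b.sum(),P[b].mean(0))
b2=b.copy();b2[:103]=0;q=np.argwhere(b2)[:,::-1].astype(np.float32);W=P[b2];print("front bar",W.mean(0),cv2.minAreaRect(W[:,:2].astype(np.float32)))
```

```text
plate ((0.5729619860649109, 0.0910894125699997), (0.13521872460842133, 0.08464647829532623), 9.44774055480957) [[0.4993 0.1217]
 [0.5132 0.0382]
 [0.6466 0.0604]
 [0.6327 0.1439]]
[[0.6331 0.142  0.018 ]
 [0.6445 0.0612 0.018 ]
 [0.5136 0.0389 0.018 ]
 [0.5    0.1207 0.018 ]]
hub depth [0.5392 0.0847 0.0459] lever mid [0.5308 0.1051 0.0458]
hub ray [[0.5392 0.0847 0.0459]]
0.04203337158536427 112.59811187311074
442 [0.5747 0.0919 0.0381]
front bar [0.5666 0.0905 0.0379] ((0.567785918712616, 0.09197865426540375), (0.024388166144490242, 0.03370073065161705), 35.04629898071289)
```

The cam axis is at (0.5392, 0.0847), the clamp yaw about 9.5°, and the cam at about −1.34 rad. The knob at (0.523, 0.1235) has to end at (0.498, 0.078). I align the fingers with the tangent above the knob.

move_arm --deltas '[0.005,-0.01,0,0,0,10,0.04,0.01,-0.02,0,0,0,20,0.04,0.017,-0.037,0,0,0,30,0.04,0.017,-0.037,0.02,0,0,40,0.04,0.017,-0.037,0.05,0,0,50,0.04,0.017,-0.037,0.08,0,0,60,0.04,0.017,-0.037,0.1,0,0,67,0.04,0.017,-0.037,0.1,0,0,67,0.04,0.017,-0.037,0.1,0,0,67,0.04]'

```text
clock: 7.45
eef_pos: [0.5229, 0.1238, 0.1228]
orientation: [2.615, -1.736, 0.001]
wrist_force: [0.3, 0.8, 0.2]
finger_gap: 0.0398
gripper_force: 0.0
```

Run:
```python
from h import *
s=sensors.read_state();print(s["eef_pos"],s["joints"]);print(Ro.from_rotvec(s["orientation"]).as_matrix().round(3))
```

```text
[0.52290695 0.12378747 0.12277356] [-0.65976021  0.42975223  0.45624854  1.93873152 -0.24794172  0.82974039
 -2.81364178]
[[ 0.388 -0.922 -0.001]
 [-0.922 -0.388 -0.003]
 [ 0.002  0.002 -1.   ]]
```

q7 is close to its limit, so I turn back 20° before descending, then grip the knob.

move_arm --deltas '[0,0,0,0,0,-10,0.04,0,0,0,0,0,-20,0.04,0,0,0.03,0,0,-20,0.04,0,0,0.055,0,0,-20,0.04,0,0,0.067,0,0,-20,0.04,0,0,0.067,0,0,-20,0.0,0,0,0.067,0,0,-20,0.0,0,0,0.067,0,0,-20,0.0,0,0,0.067,0,0,-20,0.0]' --force 25

```text
clock: 8.57
eef_pos: [0.5232, 0.1242, 0.0575]
orientation: [2.881, -1.253, 0.001]
wrist_force: [2.7, -5.1, -10.9]
finger_gap: 0.0146
gripper_force: 24.6
```

Run:
```python
from h import *
s=sensors.read_state();print(s["eef_pos"],s["joints"],s["wrist_force"]);R=Ro.from_rotvec(s["orientation"]).as_matrix();print(R.round(3))
A=np.array([.5392,.0847]);e=s["eef_pos"]
v=e[:2]-A;a0=np.degrees(np.arctan2(v[1],v[0]));print(np.hypot(*v),a0)
for i in range(1,11):
    a=np.radians(a0+(189.5-a0)*i/10);w=np.r_[A+.042*np.array([np.cos(a),np.sin(a)])-e[:2],0]
    print((R.T@w).round(4))
```

```text
[0.52322898 0.12423489 0.05748594] [-0.5554503   0.52065008  0.32988595  1.96834694 -0.25449876  0.69181562
 -2.46070739] [  2.65085608  -5.09501472 -10.90583937]
[[ 0.682 -0.732  0.001]
 [-0.732 -0.682 -0.   ]
 [ 0.001 -0.    -1.   ]]
0.04263896167373167 111.99736394149845
[-0.0011  0.0057 -0.    ]
[-0.002   0.0113 -0.    ]
[-0.0022  0.0169 -0.    ]
[-0.0015  0.0226 -0.    ]
[-0.0002  0.0281 -0.    ]
[ 0.0019  0.0334 -0.    ]
[ 0.0047  0.0383 -0.    ]
[0.0081 0.0428 0.    ]
[0.0121 0.0469 0.    ]
[0.0167 0.0503 0.    ]
```

The knob is gripped. I turn it along the arc, with the tool following.

move_arm --deltas '[-0.001,0.006,0,0,0,-6,0,-0.002,0.011,0,0,0,-12,0,-0.002,0.017,0,0,0,-18,0,-0.0015,0.0225,0,0,0,-24,0,0,0.028,0,0,0,-30,0,0.002,0.0335,0,0,0,-36,0,0.0047,0.0383,0,0,0,-42,0,0.008,0.043,0,0,0,-48,0,0.012,0.047,0,0,0,-54,0,0.0167,0.0503,0,0,0,-60,0,0.0167,0.0503,0,0,0,-60,0,0.0167,0.0503,0,0,0,-60,0]'

```text
clock: 10.07
eef_pos: [0.4967, 0.0789, 0.0575]
orientation: [-3.12, -0.356, 0.002]
wrist_force: [-6.5, 3.0, -2.1]
finger_gap: 0.0147
gripper_force: 25.7
```

move_arm --deltas '[0,0,0,0,0,0,0.04,0,0,0,0,0,0,0.04,0,0,0,0,0,0,0.04,0,0,-0.03,0,0,0,0.04,0,0,-0.08,0,0,0,0.04,0,0,-0.13,0,0,0,0.04,-0.02,0,-0.17,0,0,0,0.04,-0.02,0,-0.17,0,0,0,0.04,-0.02,0,-0.17,0,0,0,0.04]'

```text
clock: 11.2
eef_pos: [0.4781, 0.0738, 0.227]
orientation: [-3.121, -0.355, -0.0]
wrist_force: [0.0, -0.9, -0.2]
finger_gap: 0.0399
gripper_force: 0.0
```

Run:
```python
from h import *
np.set_printoptions(precision=4,suppress=True)
s=sensors.read_state();print(s["eef_pos"],s["wrist_force"])
ci=cams.camera_info("wrist");p,d=cams.capture("wrist");np.savez("w3.npz",p=p,d=d,**ci)
cv2.imwrite("pics/w3.png",cv2.convertScaleAbs(p,alpha=1.4)[:,:,::-1])
P=cloud(ci,d)
s=(d>0)&(P[...,2]>.1)&(P[...,2]<.118)&(abs(P[...,0]-.556)<.06)&(abs(P[...,1]+.01)<.05);print("handle",s.sum(),P[s].mean(0))
s=(d>0)&(P[...,2]>.064)&(P[...,2]<.08)&(abs(P[...,0]-.52)<.06)&(abs(P[...,1]-.09)<.06)
n,l,st,c=cv2.connectedComponentsWithStats(s.astype(np.uint8))
for i in range(1,n):
    if st[i,4]>30:
        Q=P[l==i];k=(np.percentile(Q,2,0)+np.percentile(Q,98,0))/2;v=k[:2]-[.5392,.0847];print(st[i],k,np.hypot(*v),np.degrees(np.arctan2(*v[::-1]))%360)
```

```text
[0.4781 0.0738 0.227 ] [ 0.0076 -0.9432 -0.2285]
handle 1660 [ 0.5584 -0.0074  0.1086]
[310 154  18  19 267] [0.4988 0.0778 0.0699] 0.04100986331589817 189.67149645983753
```

View pics/w3.png

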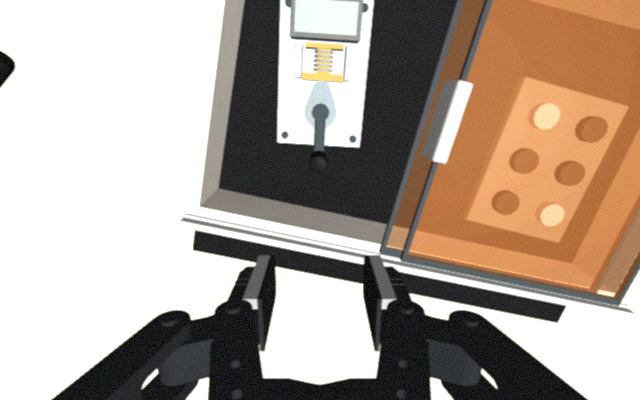

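The lever (knob at (318,160), hub at (320,110)) points straight away from the follower. The lobe presses the brass face at (322,78), and the lever angle measures 189.7° against the 189.5° wanted. The cover handle, at (448,122), is still 161 mm open and the gripper is clear of everything.

```bash
python3 -c "
from rig import job_done
print(job_done())"
```

```text
the job is handed in; nothing more can be done
None
```

I handed the job in at about 11 s: the left cover is 161 mm open, the cam's high point is within about 1° of the follower with the lobe pressing it back, and the gripper is clear; the handing-in returned no verdict.

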